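# Close up the fiche cabinet

### The arm

A 6-joint arm with a two-finger parallel gripper is mounted at the origin on the work surface. World frame = base frame: x ahead of the robot, y to its left, z up, the work surface at z = 0. Lengths are in mm, angles in rad, forces in N, time in s.
With the tool pointing down it reaches from about 425 to 1125 mm from the base axis. Payload 14.9 kg.
Tool frame: the origin (TCP) lies between the finger pads; the fingertips stand 11 mm ahead of it and the grasp point (between the pads) lies 8 mm behind it (manip.nose_length is the z of the fingertips in the tool frame, in mm); z points along the fingers, y is the line along which they close (so a half turn about z gives the same grasp; the last joint's range is limited). The gripper opens to 91 mm and grips with 3 to 60 N. Pads are 32 mm wide; open, the fingers measure 118 mm over their backs; the gripper's body (76 mm by 178 mm) begins 60 mm behind the grasp point.
Start: joints at [-1.204, 0.379, 1.734, -0, 1.028, -0.033], TCP at [272.461, -644.812, 224.932] pointing down, gripper open.
Joint ranges: [-2.77, 2.77], [-0.74, 2.19], [0, 2.66], [-1.06, 4.2], [0.31, 2.87], [-3.08, 3.08]. Speed limits (rad/s): [1.89, 1.89, 2.39, 3.14, 3.14, 3.14].

### API

Orientations are given as a 3x3 rotation matrix whose columns are the frame's x, y, z axes.
In Python, from rig import manip gives the robot as it stands. The module is installed in compiled form; this text tells all that it offers.
- The arm moves only by the tool play_rows, never from a script. Its argument "steps" is a list that holds one entry, the list of rows, each a list of 7 numbers: the finger opening in mm, from 0 to 91.2, then the shift along the tool's x, y, z in mm, then the turn, a rotation vector about the tool's x, y, z in degrees. A call has 1 to 10 rows; each row is the pose to reach, as a shift and turn from the pose commanded when the call began, along the tool's axes at that moment; what a row does not reach only later rows make up. A row lasts 1/10 s, in which the tool goes at most 50 mm and 8.59 degrees, less where a joint would pass 70% of its speed; a pose out of reach is approached as far as the arm can. A call with a gripper value outside its range is refused whole. The fingers move at their own pace and stop on an object; the grip force is fixed at half the most. Time passes only in rows, so rows that repeat a pose let the fingers close. It gives the time, the measured TCP pose, the force, the opening and the grip force at its end, in the units of the state.
- manip.sense(): the state, without advancing time (a new reading comes with each control period).
- manip.get_image(name): name is "scene" or "top" or "wrist"; returns (picture, depth): 384x512x3 uint8, red, green, blue; 384x512 float32, mm along the optical axis (not along the pixel's ray), 0 where there is no reading.
- manip.camera_info(name): a dict with "camera_matrix" (3x3 intrinsics, pixels), "R" (3x3) and "t" (3): a world point X has camera coordinates R X + t. Camera axes: x right, y down, z forward; pixel columns grow to the right and rows downward; lengths in mm; the calibration is good to about 2 mm. A picture is of the moment at which its call begins: read the wrist's pose just before it. camera_info takes no time and is no camera call; for the wrist camera it gives the pose at the moment of the call.
- manip.close_job(): hands the job in; it is judged then, once.
Trained networks look in the newest picture that a camera, given by its name, has taken for a name from the list of things; names that differ only in an ending like _2 or _b are one class to them, and where a whole thing is asked for, a point or a joint stands for the part that bears it (a point fixed in the world has none). Each returns a list of dicts, best first, with "score" (0 to 1); they miss things now and then, are a little off and sometimes report something else, mostly with a low value. They report only what shows in the picture. A call takes as long as a camera call. They do not tell look-alikes from the thing itself.
- manip.find_in(camera, name): "location" ([x, y, z] in mm, in the coordinates of the camera as it stood for that picture, good to about 4 mm: the middle of the surface that is visible of it).
The state is a dict: "time": time; "qpos": joint angles; "dq": joint speeds; "effort": joint torques, N m; "eef_pos": TCP position; "ee_rot": TCP orientation; "wrist_force": force on the tool from outside, world axes, zero at the start; "moment": the same for the moment, N m; "grip_width": finger opening in mm; "grasp_force": force on a finger pad.
Only numpy, scipy, OpenCV 4.12 (cv2) and the standard library are available. Lean on these libraries where they do the work, as an engineer would, in place of code of your own. Each camera call takes 0.05 s, during which the arm holds its last target. There are 200 camera calls.

### The job

With the fingertips, push both fiche boxes that stick out of the small cabinet fully home into their slots, without lifting them or pulling them out. Only once both are home, leave them and push the cabinet's door fully shut. Leave everything else on the table where it is.

Things in the scene. Friction and masses are not known exactly. Their poses are not given: they have to be found in the camera images.
- cabinet: fixed grey steel shell, 180 deep (x) x 148 wide (y) x 130 mm high, front open. Origin: centre of underside; x points front to back (away from the robot), y left, z up; front edge at x = -0.090 m, the roof reaches it. Floor 8 mm thick. A thin middle wall makes two slots 66 mm wide, centred at y = +0.035 and -0.035 m; a rubber pad at the back stops the boxes.
- box_left: left of two alike loose cardboard boxes (+y slot), 160 deep (x) x 60 wide (y) x 105 mm high, 0.35-0.7 kg. Origin: centre of underside; x points into the cabinet; plain front face 80 mm before the origin. Starts 25 to 60 mm out. Home, against the rubber stop, its origin is at x = -0.013 m in the cabinet's frame and its front 3 mm proud of the shell's front edge. Slides under 2 to 9 N.
- box_right: right of two alike loose cardboard boxes (-y slot), 160 deep (x) x 60 wide (y) x 105 mm high, 0.35-0.7 kg. Origin: centre of underside; x points into the cabinet; plain front face 80 mm before the origin. Starts 25 to 60 mm out. Home, against the rubber stop, its origin is at x = -0.013 m in the cabinet's frame and its front 3 mm proud of the shell's front edge. Slides under 2 to 9 N.
- door (a joint): door angle, rad: 0 shut (a stop), 1.57 straight out towards the robot; starts 1.6 to 2.0, swung open to the left; limit 2.2. Upright grey steel pan 148 wide, 130 high, 16 mm thick, on a vertical hinge at the shell's left (+y) front corner. No latch or spring; hinge friction (0.08 N m) keeps it where it is left.
- door_hinge (a point): point on the door's hinge axis, 75 mm above the table, at x = -0.090, y = +0.074 m in the cabinet's frame. Its axes turn with the door (parallel to the cabinet's when shut): -y points along the door to its free edge, 148 mm away; -x is the outward normal of the outer face, which lies 16 mm from the axis.
- door_plate (a point): middle of the bright steel push plate (45 wide x 90 mm high) on the door's outer face, 115 mm from the hinge axis, 75 mm above the table; axes as door_hinge, -x out of the outer face. While the door is open that face looks left (+y) and somewhat away from the robot.
- film_can: bystander, loose: a flat round aluminium film can, 75 mm across, 32 mm high, on the table to the right of the cabinet's front. Origin at the centre of its underside.
- loupe: bystander, loose: a small round loupe, 48 mm across, 40 mm high, right of the cabinet. Origin at the centre of its underside.
- pen_cup: bystander, loose: a dark steel pen cup, 72 mm across, 95 mm high, left of the cabinet. Origin at the centre of its underside.
- tape_dispenser: bystander, loose: a tape dispenser, 130 x 50 mm, 78 mm high, well to the right of the cabinet. Origin at the centre of its underside.
- stapler: bystander, loose: a black stapler, 120 x 32 mm, 42 mm high, on the table in front and well to the right of the cabinet. Origin at the centre of its underside.
- card_box: bystander, loose: a cardboard box, 90 x 120 x 60 mm, well to the left of the cabinet. Origin at the centre of its underside.
Things that resemble listed ones, but are neither listed nor needed, are in the scene too. Leave any blue or pink look-alike of the box_left alone.

How it is judged (in metres and radians):
On the way:
1. both boxes are pushed home while the door still stands open (x of each of box_left, box_right in the frame of cabinet above -0.019 m and value of joint door above 1.2 rad), for 0.2 s.
At the end, for the whole second after the job is handed in: both boxes stand upright in their slots within 6 mm of fully home and at rest, the door is within 0.05 rad of shut, and every bystander is within 30 mm of where it stood (x of each of box_left, box_right in the frame of cabinet above -0.019 m and value of joint door below 0.05 rad and linear speed of each of box_left, box_right below 0.01 m/s and angle between each of box_left, box_right's own z axis and vertical below 0.08 rad and distance of each of film_can, loupe, pen_cup, tape_dispenser, stapler, card_box from where it was at the start of the episode below 0.03 m); the robot touches nothing.
It fails at once if the door is swung most of the way (below 0.9 rad) while a box is still more than 15 mm out (value of joint door below 0.9 rad and x of any of box_left, box_right in the frame of cabinet below -0.028 m).
It fails at once if a box is lifted (its underside more than 10 mm above the cabinet's floor) or tipped over 0.2 rad (z of any of box_left, box_right in the frame of cabinet above 0.018 m or angle between any of box_left, box_right's own z axis and vertical above 0.2 rad).
It fails at once if a box is pulled out (over 75 mm from home) (x of any of box_left, box_right in the frame of cabinet below -0.088 m).
It fails at once if a bystander is moved by more than 30 mm (distance of any of film_can, loupe, pen_cup, tape_dispenser, stapler, card_box from where it was at the start of the episode above 0.03 m).
It also fails if it takes over 64 s, if anything falls off the work surface, if the arm or the gripper's body presses on something with over 40 N, if the wrist force passes 120 N, or if a joint passes its speed limit or range.

## Working session

There is one attempt and no reset: what is moved stays moved. The work goes in short steps, Python scripts to look and compute and a tool call to move; the robot and the scene stay as the last step left them, time stands still between calls to the robot, and variables do not carry over. Pictures are saved under pics/ and viewed, at most 10 in all, crops included, and the job is handed in when it is done.

Besides the shell and the picture viewer there is one more tool, called after "Emit:" as name([rows], argument=value, ...), one row to a line, values as JSON. play_rows: Moves the arm, as the interface text tells. Its arguments: {"type":"object","properties":{"steps":{"type":"array","items":{"type":"array","items":{"type":"array","items":{"type":"number"}}}}},"required":["steps"]}

```bash
mkdir -p pics; cat > h.py <<'E'
import numpy as np, cv2
from rig import manip
def shot(cam,fn=None):
    ci=manip.camera_info(cam); im,d=manip.get_image(cam)
    if fn: cv2.imwrite('pics/'+fn,cv2.cvtColor(im,cv2.COLOR_RGB2BGR))
    K=np.array(ci['camera_matrix']);R=np.array(ci['R']);t=np.array(ci['t']).ravel()
    v,u=np.mgrid[:d.shape[0],:d.shape[1]]
    c=np.stack([(u-K[0,2])/K[0,0]*d,(v-K[1,2])/K[1,1]*d,d],-1)
    return im,d,(c-t)@R, (R,t,K)
E
python3 - <<'E'
from h import *
ims=[]
for c in ('scene','top'):
    im,d,W,(R,t,K)=shot(c,c+'0.png')
    np.savez(c+'0.npz',im=im,W=W,d=d)
    print(c,'campos',(-R.T@t).round())
    for n in ['cabinet','box_left','box_right','door','door_plate','film_can','loupe','pen_cup','tape_dispenser','stapler','card_box']:
        for r in manip.find_in(c,n)[:3]:
            p=np.array(r['location']);q=K@p
            print(n,round(r['score'],2),(R.T@(p-t)).round(),(q[:2]/q[2]).round())
s=manip.sense();print(s['time'],s['eef_pos'],s['ee_rot'],s['wrist_force'])
E
```

```text
scene campos [1070. -110.  753.]
cabinet 0.9 [683.  24. 134.] [269. 221.]
box_left 0.8 [529.  71. 117.] [269. 169.]
box_left 0.69 [416. 263. 108.] [325. 127.]
box_left 0.59 [388. -73. 108.] [200. 143.]
box_right 0.51 [525.  -0. 115.] [240. 174.]
door 0.86 [509. 132. 123.] [291. 156.]
door_plate 0.84 [511. 137. 132.] [293. 154.]
film_can 0.97 [ 540. -129.   32.] [192. 211.]
film_can 0.31 [683.  23. 134.] [269. 221.]
loupe 0.82 [ 651. -106.   40.] [209. 246.]
pen_cup 0.61 [701. 205.  67.] [347. 226.]
tape_dispenser 0.85 [ 598. -250.   26.] [144. 244.]
stapler 0.81 [ 424. -210.   43.] [153. 180.]
card_box 0.87 [680. 326.  60.] [389. 208.]
card_box 0.62 [510. 139. 133.] [294. 153.]
top campos [ 377.   15. 1086.]
cabinet 0.91 [622.  40. 128.] [264. 153.]
box_left 0.82 [372. 285. 109.] [157. 259.]
box_left 0.65 [348. -67. 108.] [310. 272.]
box_left 0.62 [529.  71. 115.] [251. 193.]
box_right 0.61 [527.   1. 117.] [280. 194.]
box_right 0.31 [528.  73. 118.] [250. 193.]
door 0.57 [494. 143. 126.] [219. 207.]
door 0.43 [620.  40. 129.] [264. 154.]
door_plate 0.66 [495. 144. 125.] [219. 206.]
door_plate 0.64 [ 572. -248.   19.] [377. 183.]
loupe 0.59 [ 640. -103.   39.] [321. 155.]
pen_cup 0.65 [714. 208.  60.] [200. 124.]
tape_dispenser 0.62 [ 573. -247.   22.] [376. 183.]
stapler 0.56 [ 405. -207.   41.] [364. 248.]
card_box 0.84 [661. 334.  62.] [149. 144.]
card_box 0.62 [ 404. -207.   39.] [364. 249.]
1.2 [ 272.46424298 -644.80590245  224.93978065] [[ 9.21138284e-01  3.89235485e-01 -7.22336094e-06]
 [ 3.89235485e-01 -9.21138283e-01  1.61657404e-05]
 [-3.61434499e-07 -1.77024707e-05 -1.00000000e+00]] [-0.0932295   0.01643786  0.28876114]
```

View pics/scene0.png

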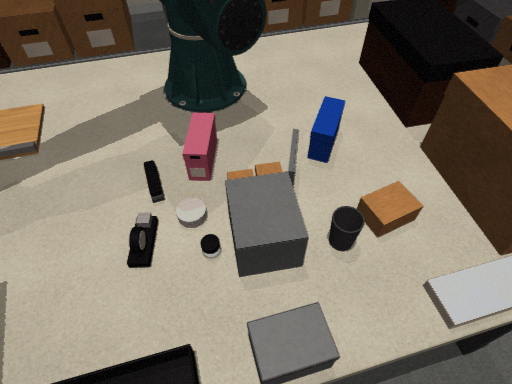

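View pics/top0.png

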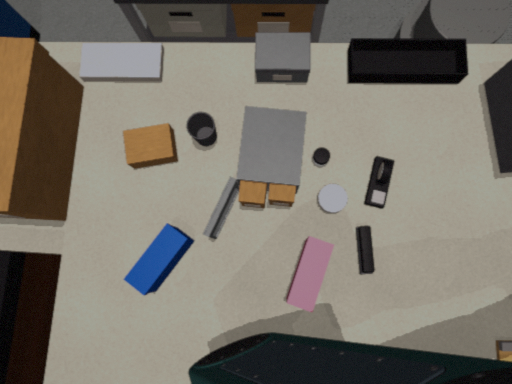

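The scene view shows the grey cabinet at pixel (265,220), with two brown boxes in front at (240,175) and (269,168), the door at (293,155), and pink and blue look-alikes at (200,143) and (325,127). The top view agrees: cabinet (272,145), boxes (252,193) and (281,194), door (221,207). Next I fit the exact geometry from depth.

```bash
python3 - <<'E'
import numpy as np, cv2
for c in ('top','scene'):
    f=np.load(c+'0.npz');W=f['W'];d=f['d'];x,y,z=W[...,0],W[...,1],W[...,2]
    def blob(m,seed=None):
        n,l,s,_=cv2.connectedComponentsWithStats(m.astype(np.uint8))
        for i in range(1,n):
            if s[i,4]>25:
                P=W[l==i]; r=cv2.minAreaRect(P[:,:2].astype(np.float32))
                print(c,s[i,4],'ctr',np.round(r[0],1),'size',np.round(r[1],1),'ang',round(r[2],1),'z',np.median(P[:,2]).round(1), cv2.boxPoints(r).round().tolist())
    v=(d>0)&(x>380)&(x<760)&(y>-120)&(y<240)
    print('roof/door');blob(v&(abs(z-130)<6))
    print('boxes');blob(v&(abs(z-113)<6)&(x<600)&(x>450))
    b=v&(z>20)&(z<104)&(x>440)&(x<520); print('fronts');blob(b)
E
```

```text
roof/door
top 5100 ctr [572.4  45. ] size [176.9 350.8] ang 73.5 z 130.8 [[379.0, 10.0], [716.0, -90.0], [766.0, 80.0], [429.0, 180.0]]
boxes
top 563 ctr [533.   69.3] size [61.7 51.1] ang 84.6 z 114.1 [[505.0, 41.0], [556.0, 36.0], [561.0, 98.0], [510.0, 102.0]]
top 448 ctr [5.324e+02 4.000e-01] size [64. 40.] ang 84.5 z 114.2 [[509.0, -30.0], [549.0, -33.0], [555.0, 30.0], [516.0, 34.0]]
fronts
top 67 ctr [479.6 154.6] size [ 1.2 86.1] ang 66.5 z 36.6 [[440.0, 171.0], [519.0, 137.0], [519.0, 138.0], [440.0, 172.0]]
top 99 ctr [514.1  70.9] size [59.8 13. ] ang 84.8 z 61.4 [[505.0, 42.0], [518.0, 40.0], [523.0, 100.0], [510.0, 101.0]]
top 97 ctr [513.2   0.9] size [58.5  1.9] ang 85.2 z 61.2 [[510.0, -28.0], [512.0, -28.0], [517.0, 30.0], [515.0, 30.0]]
top 60 ctr [ 508.9 -108.3] size [20.6 22.1] ang 89.1 z 32.6 [[498.0, -118.0], [520.0, -119.0], [520.0, -98.0], [498.0, -98.0]]
roof/door
scene 5128 ctr [572.1  45.4] size [177.3 349.6] ang 74.0 z 130.8 [[380.0, 8.0], [716.0, -88.0], [765.0, 82.0], [429.0, 179.0]]
boxes
scene 279 ctr [524.4  70.5] size [61.9 36.8] ang 85.5 z 114.4 [[504.0, 41.0], [540.0, 38.0], [545.0, 100.0], [508.0, 103.0]]
scene 198 ctr [5.244e+02 4.000e-01] size [61.6 25. ] ang 84.8 z 114.6 [[509.0, -29.0], [534.0, -31.0], [540.0, 30.0], [515.0, 32.0]]
fronts
scene 44 ctr [ 509.3 -109.4] size [21.5 20.1] ang 86.7 z 32.9 [[499.0, -119.0], [519.0, -121.0], [520.0, -99.0], [500.0, -98.0]]
```

```bash
python3 - <<'E'
import numpy as np, cv2
for c in ('top','scene'):
    f=np.load(c+'0.npz');W=f['W'];x,y,z=W[...,0],W[...,1],W[...,2]
    m=((x>380)&(x<760)&(y>-120)&(y<240)&(abs(z-130)<6)).astype(np.uint8)
    r=cv2.morphologyEx(m,cv2.MORPH_OPEN,np.ones((21,21)))
    P=W[r>0][:,:2].astype(np.float32);q=cv2.minAreaRect(P);print(c,'roof',q,cv2.boxPoints(q).round(1).tolist())
    dm=m&(1-cv2.dilate(r,np.ones((7,7))))&(x<545)
    Q=W[dm>0][:,:2].astype(np.float32);q=cv2.minAreaRect(Q);print('door',len(Q),q,cv2.boxPoints(q).round(1).tolist())
    p=(x>320)&(x<450)&(y<0)&(y>-110)&(z>95)&(z<120)
    print('pink',cv2.boxPoints(cv2.minAreaRect(W[p][:,:2].astype(np.float32))).round().tolist())
    yaw=np.deg2rad(-5); 
E
```

```text
top roof ((640.555908203125, 21.107559204101562), (176.35247802734375, 144.80044555664062), 0.010067896917462349) [[552.4000244140625, 93.5], [552.4000244140625, -51.29999923706055], [728.7000122070312, -51.29999923706055], [728.7000122070312, 93.5]]
door 402 ((487.67791748046875, 146.50143432617188), (16.950847625732422, 130.29605102539062), 65.68077850341797) [[424.79998779296875, 165.60000610351562], [543.5999755859375, 111.9000015258789], [550.5, 127.4000015258789], [431.79998779296875, 181.10000610351562]]
pink [[301.0, -86.0], [412.0, -123.0], [432.0, -64.0], [320.0, -27.0]]
scene roof ((642.5150756835938, 31.59300994873047), (177.12710571289062, 117.74430847167969), 17.19793701171875) [[540.5, 61.599998474121094], [575.2999877929688, -50.79999923706055], [744.5, 1.5], [709.7000122070312, 114.0]]
door 238 ((486.0504455566406, 147.79251098632812), (15.848787307739258, 129.55865478515625), 66.35783386230469) [[423.5, 166.5], [542.2000122070312, 114.5999984741211], [548.5999755859375, 129.10000610351562], [429.8999938964844, 181.0]]
pink [[302.0, -87.0], [415.0, -122.0], [434.0, -63.0], [321.0, -27.0]]
```

```bash
python3 - <<'E'
import numpy as np
for c in ('top','scene'):
    f=np.load(c+'0.npz');W=f['W'];x,y,z=W[...,0],W[...,1],W[...,2]
    m=(x>540)&(x<760)&(y>-120)&(y<240)&(abs(z-131)<4); P=W[m][:,:2]
    for a in (-4,-5,-6,-7):
        t=np.deg2rad(a);ex=np.array([np.cos(t),np.sin(t)]);ey=np.array([-ex[1],ex[0]])
        u=P@ex;v=P@ey; v2=v[(u>570)&(u<700)]
        print(c,a,'u',np.percentile(u[(v>30)&(v<130)],[0,1,99,100]).round(),'v',np.percentile(v2,[0,1,99,100]).round(), end=' ')
        # edge straightness: left edge per u bin
        print([round(v2[abs(u[(u>570)&(u<700)]-k)<8].max(),1) for k in (585,625,665,690)],[round(v2[abs(u[(u>570)&(u<700)]-k)<8].min(),1) for k in (585,625,665,690)])
    t=np.deg2rad(-5);ex=np.array([np.cos(t),np.sin(t)]);ey=np.array([-ex[1],ex[0]])
    b=(x>450)&(x<600)&(y>-60)&(y<110)&(abs(z-114)<3);Q=W[b][:,:2];u=Q@ex;v=Q@ey
    vm=v
    for lo,hi in((20,40),(40,60),(60,75),(90,110),(110,125),(125,150)):
        s=(v>lo)&(v<hi); print('v',lo,hi,s.sum(),u[s].min().round(1) if s.any() else '')
    print(v.min(),v.max())
E
```

```text
top -4 u [548. 551. 728. 731.] v [ -6.  -3. 141. 144.] [np.float64(144.0), np.float64(143.0), np.float64(142.4), np.float64(141.7)] [np.float64(-3.5), np.float64(-4.7), np.float64(-5.1), np.float64(-5.9)]
top -5 u [547. 549. 726. 728.] v [  6.   8. 153. 154.] [np.float64(154.1), np.float64(153.8), np.float64(153.9), np.float64(153.2)] [np.float64(6.6), np.float64(6.4), np.float64(6.4), np.float64(6.1)]
top -6 u [546. 548. 725. 727.] v [ 17.  19. 164. 166.] [np.float64(163.9), np.float64(164.5), np.float64(164.6), np.float64(165.6)] [np.float64(16.8), np.float64(17.4), np.float64(17.8), np.float64(18.0)]
top -7 u [544. 547. 723. 727.] v [ 27.  30. 175. 178.] [np.float64(174.8), np.float64(175.5), np.float64(177.1), np.float64(177.9)] [np.float64(26.9), np.float64(28.4), np.float64(29.3), np.float64(29.9)]
v 20 40 129 510.7
v 40 60 125 510.5
v 60 75 96 510.6
v 90 110 164 500.0
v 110 125 119 500.5
v 125 150 171 500.0
7.393971782870779 156.20016380805896
scene -4 u [548. 551. 729. 731.] v [ -5.  -3. 142. 145.] [np.float64(143.9), np.float64(143.9), np.float64(143.0), np.float64(141.9)] [np.float64(-3.0), np.float64(-3.7), np.float64(-4.7), np.float64(-5.0)]
scene -5 u [547. 550. 727. 728.] v [  7.   8. 153. 155.] [np.float64(154.4), np.float64(154.7), np.float64(154.5), np.float64(154.1)] [np.float64(7.2), np.float64(7.2), np.float64(7.0), np.float64(6.9)]
scene -6 u [545. 549. 726. 728.] v [ 17.  19. 164. 167.] [np.float64(164.7), np.float64(165.6), np.float64(166.0), np.float64(166.8)] [np.float64(17.5), np.float64(18.0), np.float64(18.7), np.float64(18.9)]
scene -7 u [543. 547. 725. 727.] v [ 27.  31. 176. 179.] [np.float64(175.9), np.float64(176.5), np.float64(177.7), np.float64(179.0)] [np.float64(27.8), np.float64(28.9), np.float64(30.3), np.float64(30.8)]
v 20 40 63 510.6
v 40 60 62 510.7
v 60 75 47 510.0
v 90 110 90 499.3
v 110 125 67 499.1
v 125 150 98 497.7
15.791888310490833 146.86998079304954
```

```bash
cat >> h.py <<'E'
from scipy.spatial.transform import Rotation as Ro
def uv(u,v):
    t=np.deg2rad(-5.1);  # yaw pinned about front centre (547.5,80.5 in -5deg frame)
    return np.array([.9962*547.5+.0872*80.5,-.0872*547.5+.9962*80.5])+(u)*np.array([np.cos(t),np.sin(t)])+v*np.array([-np.sin(t),np.cos(t)])
def goal(u,v,ztip,head=0,tilt=0):
    "u from cabinet front edge (+in), v from cabinet centre (+left), head deg of tool x rel. cabinet x"
    s=manip.sense();R=np.array(s['ee_rot']);p=np.array(s['eef_pos'])
    h=np.deg2rad(head-5.1);x=np.array([np.cos(h),np.sin(h),0]);z=np.array([0,0,-1.])
    D=np.stack([x,np.cross(z,x),z],1)@Ro.from_euler('y',tilt,degrees=True).as_matrix()
    tip=np.array([*uv(u,v),ztip]); T=tip-11*D[:,2]
    print('t',s['time'],'tcp',p.round(1),'->',T.round(1),'F',np.round(s['wrist_force'],1))
    print('shift',(R.T@(T-p)).round(1),'rot',np.rad2deg(Ro.from_matrix(R.T@D).as_rotvec()).round(2))
E
python3 - <<'E'
from h import *
goal(-75,0,215,0,10)
E
```

```text
t 1.2 tcp [ 272.5 -644.8  224.9] -> [475.8  39.3 225.8] F [-0.1  0.   0.3]
shift [ 453.6 -551.    -0.9] rot [-2.45  9.8  27.94]
```

Emit:
play_rows([
  [[57,30,-37,0,0,0,3],[57,60,-73,0,0,1,6],[57,90,-110,0,0,2,9],[57,120,-146,0,-0.5,3,12],[57,151,-183,0,-1,4,15],[57,181,-219,0,-1.3,5,18],[57,211,-256,0,-1.6,6,21],[57,241,-293,0,-2,7,24],[57,272,-330,0,-2.3,8.5,27],[57,302,-367,0,-2.45,9.8,27.94]],
])

```text
time: 2.2
eef_pos: [408.0, -187.5, 225.2]
ee_rot: [[0.98, -0.091, 0.175], [-0.09, -0.996, -0.016], [0.175, -0.0, -0.984]]
wrist_force: [0.2, -0.8, 0.1]
grip_width: 56.8
grasp_force: 0.0
```

```bash
python3 - <<'E'
from h import *
goal(-75,0,215,0,10)
goal(-75,0,66,0,10)
E
```

```text
t 2.2 tcp [ 408.  -187.5  225.2] -> [475.8  39.3 225.8] F [ 0.2 -0.8  0.1]
shift [  46.2 -232.     7.7] rot [ 0.01 -0.11 -0.14]
t 2.2 tcp [ 408.  -187.5  225.2] -> [475.8  39.3  76.8] F [ 0.2 -0.8  0.1]
shift [  20.  -232.   154.4] rot [ 0.01 -0.11 -0.14]
```

Emit:
play_rows([
  [[57,8,-46,1.5,0,0,0],[57,16,-93,3,0,0,0],[57,25,-139,5,0,0,0],[57,32,-186,6,0,0,0],[57,37,-232,6,0,0,0],[57,37,-232,6,0,0,0]],
])

```text
time: 2.8
eef_pos: [466.6, 42.9, 225.9]
ee_rot: [[0.981, -0.084, 0.174], [-0.082, -0.996, -0.014], [0.175, -0.0, -0.985]]
wrist_force: [0.6, -0.6, 0.1]
grip_width: 57.1
grasp_force: 0.0
```

```bash
python3 - <<'E'
from h import *
goal(-85,0,66,0,10)
E
```

```text
t 2.8 tcp [466.6  42.9 225.9] -> [465.9  40.2  76.8] F [ 0.6 -0.6  0.1]
shift [-26.5   2.8 146.7] rot [-0.08 -0.06  0.29]
```

Emit:
play_rows([
  [[57,-8,1,45,0,0,0.3],[57,-17,2,90,0,0,0.3],[57,-23,3,125,0,0,0.3],[57,-26.5,3,147,0,0,0.3],[57,-26.5,3,147,0,0,0.3],[57,-26.5,3,147,0,0,0.3]],
])

```text
time: 3.4
eef_pos: [465.1, 35.2, 76.5]
ee_rot: [[0.98, -0.095, 0.173], [-0.093, -0.996, -0.016], [0.173, -0.001, -0.985]]
wrist_force: [0.4, 0.3, 0.4]
grip_width: 57.3
grasp_force: 0.0
```

```bash
python3 - <<'E'
from h import *
goal(-24,0,66,0,10)
im,d,W,_=shot('top','top1.png')
E
```

```text
t 3.4 tcp [465.1  35.2  76.5] -> [526.6  34.8  76.8] F [0.4 0.3 0.4]
shift [60.4 -5.4 10.3] rot [ 0.02  0.02 -0.33]
```

View pics/top1.png

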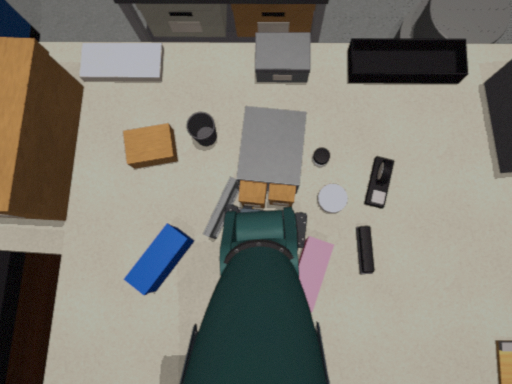

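The top view shows the gripper just in front of both boxes (252,193) and (281,194), clear of the door (220,207). Now I push both together.

Emit:
play_rows([
  [[57,6,-2,1,0,0,0],[57,12,-4,2,0,0,-0.3],[57,18,-5.4,3,0,0,-0.3],[57,22,-5.4,3.8,0,0,-0.3],[57,27,-5.4,4.6,0,0,-0.3],[57,32,-5.4,5.5,0,0,-0.3],[57,37,-5.4,6.3,0,0,-0.3],[57,42,-5.4,7.2,0,0,-0.3],[57,47,-5.4,8,0,0,-0.3],[57,52,-5.4,8.9,0,0,-0.3]],
])

```text
time: 4.45
eef_pos: [516.7, 36.0, 75.8]
ee_rot: [[0.981, -0.089, 0.17], [-0.088, -0.996, -0.016], [0.17, 0.001, -0.985]]
wrist_force: [-10.0, 1.3, 5.6]
grip_width: 57.1
grasp_force: 4.8
```

```bash
python3 - <<'E'
from h import *
goal(-19,0,66,0,10)
im,d,W,_=shot('scene','scene2.png')
E
```

```text
t 4.45 tcp [516.7  36.   75.8] -> [531.6  34.3  76.8] F [-10.    1.3   5.6]
shift [14.9  0.3  1.5] rot [ 0.03  0.2  -0.  ]
```

Emit:
play_rows([
  [[57,2.5,0,0.4,0,0,0],[57,5,0,0.8,0,0,0],[57,7.5,0,1.3,0,0,0],[57,10,0,1.8,0,0,0],[57,12,0,2.1,0,0,0],[57,12,0,2.1,0,0,0]],
])

```text
time: 5.1
eef_pos: [529.1, 34.9, 75.8]
ee_rot: [[0.981, -0.089, 0.17], [-0.088, -0.996, -0.016], [0.171, 0.0, -0.985]]
wrist_force: [-6.0, 0.4, 2.3]
grip_width: 57.2
grasp_force: 2.9
```

```bash
python3 - <<'E'
from h import *
goal(-19,0,66,0,10)
E
```

```text
t 5.1 tcp [529.1  34.9  75.8] -> [531.6  34.3  76.8] F [-6.   0.4  2.3]
shift [ 2.7  0.3 -0.5] rot [ 0.03  0.16 -0.01]
```

Emit:
play_rows([
  [[57,1.5,0,0.2,0,0,0],[57,3,0,0.5,0,0,0],[57,4,0,0.6,0,0,0],[57,4,0,0.6,0,0,0]],
])

```text
time: 5.5
eef_pos: [531.9, 34.6, 75.6]
ee_rot: [[0.982, -0.089, 0.168], [-0.088, -0.996, -0.016], [0.169, 0.001, -0.986]]
wrist_force: [-13.8, 1.1, 9.4]
grip_width: 56.8
grasp_force: 7.0
```

Emit:
play_rows([
  [[57,1.5,0,0.2,0,0,0],[57,3,0,0.5,0,0,0],[57,3,0,0.5,0,0,0]],
])

```text
time: 5.8
eef_pos: [532.3, 34.4, 74.8]
ee_rot: [[0.983, -0.089, 0.162], [-0.088, -0.996, -0.016], [0.163, 0.001, -0.987]]
wrist_force: [-28.5, 4.7, 20.4]
grip_width: 56.6
grasp_force: 14.6
```

Emit:
play_rows([
  [[57,-10,0,-2,0,0,0],[57,-40,0,-7,0,0,0],[57,-40,0,-50,0,0,0],[57,-40,0,-100,0,0,0],[57,-55,25,-148,0,0,0],[57,-60,70,-170,0,0,0],[0,-65,115,-170,0,0,0],[0,-70,160,-170,0,0,0],[0,-70,160,-170,0,0,0]],
])

```text
time: 6.7
eef_pos: [424.2, -120.5, 232.4]
ee_rot: [[0.98, -0.094, 0.174], [-0.093, -0.996, -0.017], [0.175, 0.001, -0.985]]
wrist_force: [-0.3, -0.2, -0.7]
grip_width: 36.1
grasp_force: 0.0
```

```bash
python3 - <<'E'
from h import *
a=np.deg2rad(-5.1);ex=np.array([np.cos(a),np.sin(a)]);ey=np.array([-ex[1],ex[0]])
f0=uv(0,0)
for c in('top','scene'):
    im,d,W,_=shot(c,c+'3.png')
    q=(W[...,:2]-f0);u=q@ex;v=q@ey;z=W[...,2]
    for s in(1,-1):
        m=(abs(v-s*35)<20)&(u>-70)&(u<10)&(z>95)&(z<119)&(d>0);print(c,s,m.sum(),np.sort(u[m])[:4].round(1) if m.any() else '')
        m=(abs(v-s*35)<20)&(u>-70)&(u<10)&(z>126)&(z<136);print(' roof',np.sort(u[m])[:3].round(1))
    if c=='top':
        cv2.imwrite('pics/crop3.png',cv2.resize(cv2.cvtColor(im[150:280,180:340],cv2.COLOR_RGB2BGR),None,fx=4,fy=4))
E
```

```text
top 1 64 [-4.1 -3.9 -3.8 -3.8]
 roof [0.5 0.6 0.7]
top -1 66 [-4.3 -4.1 -3.8 -3.8]
 roof [0.  0.2 0.4]
scene 1 0 
 roof [-0.9  0.9  1.3]
scene -1 0 
 roof [0.  0.1 0.4]
```

View pics/crop3.png

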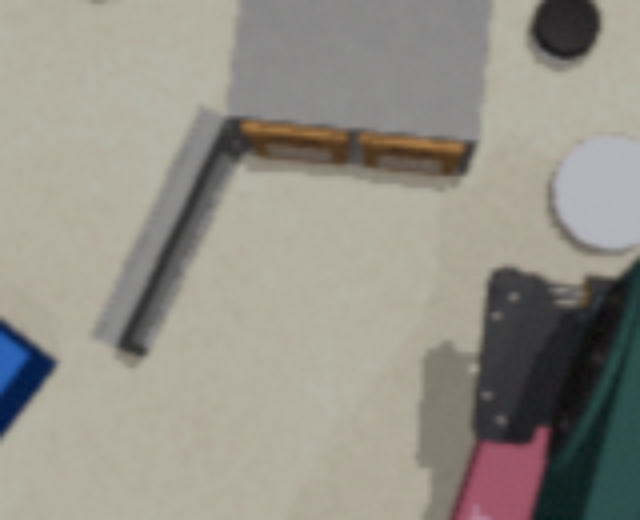

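The crop shows both brown fronts flush with the cabinet's front edge (295,135) and (412,150), about 3.8 mm proud by depth, so they are home. The door is still wide open at (160,230).

```bash
python3 - <<'E'
from h import *
goal(-88,170,215,0,10)
E
```

```text
t 6.8 tcp [ 424.7 -117.2  231.9] -> [478.  209.8 225.8] F [0.3 0.5 0.6]
shift [  21.6 -330.5    9.9] rot [ 0.03 -0.02 -0.17]
```

Emit:
play_rows([
  [[0,3,-45,1,0,0,0],[0,6,-90,2,0,0,0],[0,9,-135,4,0,0,0],[0,12,-180,5,0,0,0],[0,15,-225,6,0,0,0],[0,18,-270,8,0,0,0],[0,20,-305,9,0,0,0],[0,21.6,-330,10,0,0,0],[0,21.6,-330,10,0,0,0]],
])

```text
time: 7.7
eef_pos: [476.7, 214.4, 225.4]
ee_rot: [[0.981, -0.084, 0.173], [-0.083, -0.996, -0.014], [0.174, -0.0, -0.985]]
wrist_force: [-0.3, -0.4, -0.6]
grip_width: 0.5
grasp_force: 0.0
```

```bash
python3 - <<'E'
from h import *
goal(-88,170,70,0,10)
print(manip.sense()['grip_width'])
E
```

```text
t 7.7 tcp [476.7 214.4 225.4] -> [478.  209.8  80.8] F [-0.3 -0.4 -0.6]
shift [-23.5   4.5 142.6] rot [-0.05  0.    0.27]
0.47646955089014503
```

Emit:
play_rows([
  [[0,-7,0,40,0,0,0],[0,-14,0,80,0,0,0],[0,-20,0,120,0,0,0],[0,-23.5,0,142.5,0,0,0],[0,-23.5,0,142.5,0,0,0],[0,-23.5,0,142.5,0,0,0]],
])

```text
time: 8.3
eef_pos: [478.5, 210.6, 81.6]
ee_rot: [[0.981, -0.088, 0.172], [-0.087, -0.996, -0.016], [0.173, 0.0, -0.985]]
wrist_force: [0.5, 0.1, -0.3]
grip_width: 0.5
grasp_force: 0.0
```

```bash
cat >> h.py <<'E'
def arc(angs,extra=0):
    s=manip.sense();R=np.array(s['ee_rot']);p=np.array(s['eef_pos']);tip0=p+11*R[:,2]
    for th in angs:
        S,C=np.sin(th),np.cos(th);c=16+16*abs(C)+14*abs(S)+extra
        q=np.array([0,74])+115*np.array([-S,-C])+c*np.array([-C,S])
        print(th,q.round(),(R.T@(np.array([*uv(*q),70])-tip0)).round(1).tolist())
E
python3 - <<'E'
from h import *
s=manip.sense();print(s['eef_pos'],s['wrist_force'])
im,d,W,_=shot('top','top4.png')
arc(np.arange(2.0,0.6,-.1))
E
```

```text
[478.48185794 210.5864678   81.58090325] [ 0.53893126  0.09410138 -0.27462622]
2.0 [-90. 154.] [-3.1, 17.0, 1.0]
1.9 [-98. 144.] [-10.8, 27.3, -0.4]
1.7999999999999998 [-104.  133.] [-17.5, 38.5, -1.6]
1.6999999999999997 [-110.  120.] [-22.9, 50.5, -2.5]
1.5999999999999996 [-114.  108.] [-27.0, 63.2, -3.3]
1.4999999999999996 [-117.   97.] [-29.8, 74.1, -3.8]
1.3999999999999995 [-119.   86.] [-31.7, 84.5, -4.1]
1.2999999999999994 [-120.   76.] [-32.7, 95.2, -4.3]
1.1999999999999993 [-120.   65.] [-32.7, 106.2, -4.3]
1.0999999999999992 [-119.   54.] [-31.6, 117.3, -4.1]
0.9999999999999991 [-116.   43.] [-29.4, 128.5, -3.7]
0.899999999999999 [-113.   31.] [-26.0, 139.6, -3.1]
0.7999999999999989 [-108.   21.] [-21.5, 150.5, -2.3]
0.6999999999999988 [-103.   10.] [-15.7, 161.0, -1.3]
```

View pics/top4.png

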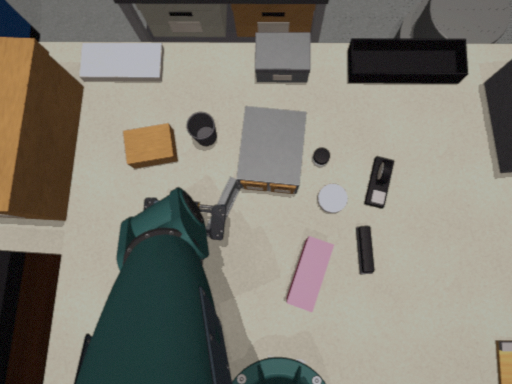

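The gripper is at the door's outer side (215,218), nothing is disturbed, and both boxes are in. Now I swing the door.

Emit:
play_rows([
  [[0,-3,14,0,0,0,0],[0,-11,22,-1,0,0,0],[0,-14,30,-1,0,0,0],[0,-17.5,38.5,-1.6,0,0,0],[0,-23,50.5,-2.5,0,0,0],[0,-27,63,-3.3,0,0,0],[0,-30,74,-3.8,0,0,0],[0,-32,84.5,-4.1,0,0,0],[0,-32.7,95,-4.3,0,0,0],[0,-32.7,106,-4.3,0,0,0]],
])

```text
time: 9.35
eef_pos: [436.3, 106.7, 79.8]
ee_rot: [[0.981, -0.089, 0.173], [-0.088, -0.996, -0.016], [0.174, 0.0, -0.985]]
wrist_force: [1.0, 1.1, 0.3]
grip_width: 0.2
grasp_force: 0.6
```

```bash
python3 - <<'E'
from h import *
arc(np.arange(1.2,-.01,-.1))
E
```

```text
1.2 [-120.   65.] [0.8, -1.2, -0.9]
1.0999999999999999 [-119.   54.] [1.9, 9.9, -0.7]
0.9999999999999998 [-116.   43.] [4.1, 21.1, -0.3]
0.8999999999999997 [-113.   31.] [7.5, 32.1, 0.3]
0.7999999999999996 [-108.   21.] [12.0, 43.0, 1.1]
0.6999999999999995 [-103.   10.] [17.7, 53.5, 2.1]
0.5999999999999994 [-96.   0.] [24.7, 63.5, 3.3]
0.49999999999999933 [-87.  -9.] [32.7, 72.9, 4.7]
0.39999999999999925 [-78. -18.] [41.8, 81.4, 6.3]
0.29999999999999916 [-68. -25.] [52.0, 89.0, 8.1]
0.19999999999999907 [-57. -32.] [63.0, 95.4, 10.1]
0.09999999999999898 [-45. -37.] [74.8, 100.7, 12.1]
-1.1102230246251565e-15 [-32. -41.] [87.3, 104.6, 14.3]
```

Emit:
play_rows([
  [[0,2,10,-0.7,0,0,0],[0,4,21,-0.3,0,0,0],[0,7.5,32,0.3,0,0,0],[0,12,43,1,0,0,0],[0,18,53.5,2,0,0,0],[0,25,63.5,3.3,0,0,0],[0,33,73,4.7,0,0,0],[0,42,81.5,6.3,0,0,0],[0,52,89,8,0,0,0],[0,63,95.5,10,0,0,0]],
])

```text
time: 10.35
eef_pos: [491.7, 5.9, 80.8]
ee_rot: [[0.981, -0.089, 0.172], [-0.088, -0.996, -0.016], [0.173, 0.0, -0.985]]
wrist_force: [-1.1, 1.6, -0.1]
grip_width: 0.6
grasp_force: 0.6
```

```bash
python3 - <<'E'
from h import *
arc([.2,.15,.1,.05,0,-.03])
im,d,W,_=shot('scene','scene5.png')
E
```

```text
0.2 [-57. -32.] [-0.3, 0.0, -0.1]
0.15 [-51. -35.] [5.5, 2.8, 0.9]
0.1 [-45. -37.] [11.5, 5.3, 1.9]
0.05 [-38. -39.] [17.6, 7.4, 3.0]
0 [-32. -41.] [23.9, 9.2, 4.1]
-0.03 [-29. -42.] [26.9, 10.1, 4.6]
```

View pics/scene5.png

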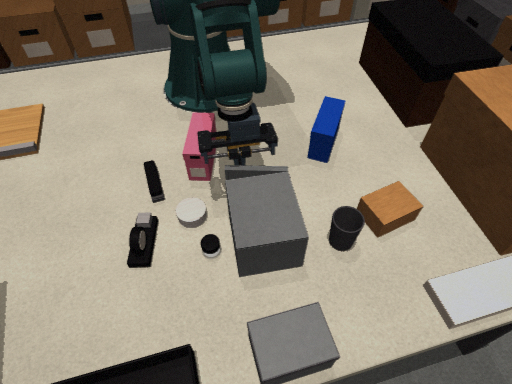

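The door is nearly shut (256,172) with the gripper in front at (238,145), and the bystanders are unmoved. I'll close it the rest of the way.

Emit:
play_rows([
  [[0,5.5,3,0.9,0,0,0],[0,11.5,5,1.9,0,0,0],[0,15,6.5,2.5,0,0,0],[0,18,7.4,3,0,0,0],[0,21,8,3.6,0,0,0],[0,23,9,4,0,0,0],[0,24.5,9,4.2,0,0,0],[0,24.5,9,4.2,0,0,0]],
])

```text
time: 11.2
eef_pos: [515.0, -4.4, 80.8]
ee_rot: [[0.981, -0.089, 0.172], [-0.088, -0.996, -0.015], [0.172, 0.0, -0.985]]
wrist_force: [-5.1, -0.1, 3.0]
grip_width: 0.6
grasp_force: 2.0
```

Emit:
play_rows([
  [[0,1,0,0.2,0,0,0],[0,2,0,0.3,0,0,0],[0,2.5,0,0.4,0,0,0],[0,2.5,0,0.4,0,0,0]],
])

```text
time: 11.6
eef_pos: [515.5, -4.5, 80.2]
ee_rot: [[0.982, -0.089, 0.168], [-0.088, -0.996, -0.015], [0.169, 0.0, -0.986]]
wrist_force: [-15.5, 0.8, 11.6]
grip_width: 0.6
grasp_force: 8.2
```

Emit:
play_rows([
  [[0,-5,0,-1,0,0,0],[0,-15,0,-3,0,0,0],[0,-25,0,-5,0,0,0],[0,-25,0,-50,0,0,0],[0,-25,0,-95,0,0,0],[0,-30,40,-125,0,0,0],[0,-40,85,-130,0,0,0],[0,-45,130,-130,0,0,0],[0,-45,150,-130,0,0,0],[0,-45,150,-130,0,0,0]],
])

```text
time: 12.6
eef_pos: [437.3, -150.0, 201.5]
ee_rot: [[0.98, -0.092, 0.174], [-0.091, -0.996, -0.017], [0.175, 0.001, -0.985]]
wrist_force: [-0.5, -0.4, 0.0]
grip_width: 0.3
grasp_force: 0.0
```

```bash
python3 - <<'E'
from h import *
a=np.deg2rad(-5.1);ex=np.array([np.cos(a),np.sin(a)]);ey=np.array([-ex[1],ex[0]])
im,d,W,_=shot('top','top6.png')
q=(W[...,:2]-uv(0,0));u=q@ex;v=q@ey;z=W[...,2]
for k in range(-65,70,20):
    m=(abs(v-k)<6)&(u>-60)&(u<10)&(z>122)&(z<136);print(k,np.sort(u[m])[:3].round(1))
E
```

```text
-65 [-16.4 -16.3 -15.9]
-45 [-16.3 -15.7 -15.6]
-25 [-15.7 -15.4 -15.2]
-5 [-15.9 -15.8 -15.5]
15 [-15.9 -15.8 -15.5]
35 [-15.4 -15.3 -15.2]
55 [-15.  -14.7 -14.6]
```

View pics/top6.png

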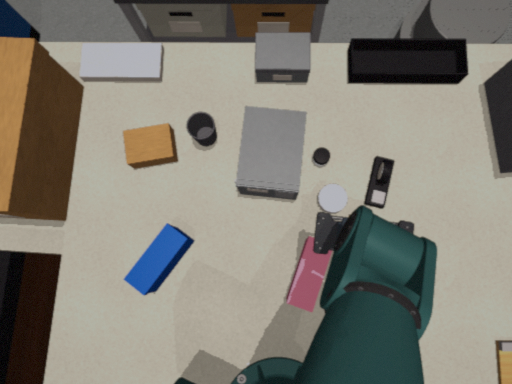

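The door is shut (268,192), with its outer face flat 16 mm in front of the shell. The bystanders are in place and the arm is clear.

```bash
python3 -c "
from rig import manip
print(manip.close_job())"
```

```text
the job is handed in; nothing more can be done
None
```

Both fiche boxes are pushed home, the door is shut, no bystander looked moved in the last picture, and the job is handed in; no verdict came back on hand-in.

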